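# Put a wet painting up to dry and switch on the fan

## Robot

A 6-joint arm with a two-finger parallel gripper is mounted at the origin on the work surface. World frame = base frame: x ahead of the robot, y to its left, z up, the work surface at z = 0. Lengths are in m, angles in degrees, forces in N, time in s.
With the tool pointing down it reaches from about 0.375 to 0.9 m from the base axis. Payload 3.1 kg.
Tool frame: the origin (TCP) lies at the very end of the fingers, on their centre line; the grasp point (between the pads) lies 19 mm behind it; z points along the fingers, y is the line along which they close (so a half turn about z gives the same grasp; the last joint's range is limited). The gripper opens to 87 mm and grips with 3 to 60 N. Pads are 19 mm wide; open, the fingers measure 117 mm over their backs; the gripper's body (75 mm by 190 mm) begins 51 mm behind the grasp point.
Start: joints at [-76.003, 30.224, 82.088, -0, 67.689, -10.227], TCP at [0.256, -0.57, 0.223] pointing down, gripper open.
Joint ranges: [-176.69, 176.69], [-43.24, 126.21], [12.49, 139.97], [-82, 262], [0, 151.66], [-163.58, 163.58]. Speed limits (degrees/s): [159.86, 159.86, 180, 180, 180, 180].

## Interface

Orientations are given as a 3x3 rotation matrix whose columns are the frame's x, y, z axes.
In Python, from rig import * gives the robot as it stands.
- The arm moves only by the tool jog_arm, never from a script. Its arguments are lists of equal length, an entry for each row: "delta_pos": the shift along the world's x, y, z in cm, a list of three; "turn": the turn about the world's z in degrees; "grip": the closure, from 0 (fully open) to 1 (shut). In form: {"delta_pos": [[x, y, z], ...], "turn": [turn, ...], "grip": [grip, ...]}. A call has 1 to 12 rows; each row is the pose to reach, as a shift and turn from the pose commanded when the call began; what a row does not reach only later rows make up. A row lasts 1/8 s, in which the tool goes at most 62.5 mm and 10.7 degrees, less where a joint would pass 70% of its speed; a pose out of reach is approached as far as the arm can. A call with a gripper value outside its range is refused whole. The fingers move at their own pace and stop on an object; the grip force is fixed at half the most. Time passes only in rows, so rows that repeat a pose let the fingers close. It gives the time, the measured TCP pose, the force, the opening and the grip force at its end, in the units of the state.
- read_state(): the state, without advancing time (a new reading comes with each control period).
- capture(name): name is "scene" or "top"; returns a dict with "color" (400x640x3 uint8, blue, green, red), "fovy" (degrees; the focal length in pixels is half the picture's height over the tangent of half this angle, whatever the lens; pixels are square), "cx", "cy" (the principal point, pixels), "camera_from_world" (4x4, takes a point from world to camera coordinates). Camera axes: x right, y up, looking along -z (the intrinsics and any distortion apply to the point x, -y, -z); pixel columns grow to the right and rows downward; lengths in m; the calibration is good to about 2 mm. A picture is of the moment at which its call begins. There is no depth.
- hand_in(): hands the job in; it is judged then, once.
The state is a dict: "time_s": time; "joint_positions": joint angles; "qvel": joint speeds; "tau": joint torques, N m; "position": TCP position; "tcp_rot": TCP orientation; "force": force on the tool from outside, world axes, zero at the start; "moment": the same for the moment, N m; "opening": opening from 0.0 (shut) to 1.0 (fully open); "grasp_force": force on a finger pad.
Only numpy, scipy, OpenCV 4.12 (cv2) and the standard library are available. Lean on these libraries where they do the work, as an engineer would, in place of code of your own. Each camera call takes 0.05 s, during which the arm holds its last target. There are 200 camera calls.

## Task

The blue bird panel is still wet: pick it up by its bare long edges without touching the picture, and lean it on the drying stand beside the dry red panel, straight and picture side out, setting its foot down on the base before you let go. Its foot must sit snug against the stop strip and its upper end rest against the back board. Also switch the box fan on at speed two, by turning its knob clockwise two clicks from off; leave the red panel, the jars and the brush pail where they are.

Things in the scene. Friction and masses are not known exactly. Their poses are not given: they have to be found in the camera images.
- panel: The wet painting: wooden panel 190 long (x) x 64 wide (y) x 18 mm thick, 0.14 kg, an orange and teal bird on blue on one face. Starts flat on the table, picture up. Origin: centre of its bare back (under) face; z points out of the picture, which covers the face to within 5 mm of the edges, 1 mm proud. Touch only the bare wooden sides; nothing may press on the picture. Either end may be the foot.
- panel_end_a_back (a point): Middle of the panel's back edge at its +x end (95 mm from the origin, on the back face).
- panel_end_a_front (a point): Middle of the panel's front (picture side) edge at its +x end, 18 mm above the back edge along the panel's z.
- panel_end_b_back (a point): Middle of the panel's back edge at its -x end.
- panel_end_b_front (a point): Middle of the panel's front edge at its -x end.
- stand: Drying stand, fixed: base 300 (x) x 180 (y) x 18 mm thick, a stop strip along its front, an upright back board behind. Origin: centre of the base's underside; x runs along the strip, y from the strip to the board (to the robot's left), z up. A panel with its foot against the strip and upper end on the board leans 67.4 degrees from level. Free from x = -150 to +50 mm, roomiest at x = -75.
- stand_stop (a point): On top of the base, 18 mm above the table, at the foot of the stop strip's inner face (stand y = -55 mm), middle of its length. The strip is dark wood, 300 long, 14 high above the base, 14 mm wide; the base reaches 21 mm in front of it.
- stand_board (a point): On top of the base, at the foot of the back board's front face (stand y = +35 mm, so 90 mm from the strip), middle of its length. The plywood board is vertical, 300 long, 12 thick, rising 215 mm above the base.
- dry_panel: A dry painting, a panel of the same size with a yellow flower on dark red, loose, already leaning on the stand at its +x end, where it takes stand x = +58 to +122 mm. Origin: centre of its back face. Leave it alone.
- fan: White compact box fan, does not shift: 180 (x) x 70 (y) x 180 mm high, round grilles front and back, blowing to +y, at the stand. Origin: centre of its underside, on the table. Its switch knob stands on the middle of its flat top.
- fan_knob (a joint): Angle of the fan's black knob in rad: 0 = off (pointer on the red mark), where it starts, growing clockwise seen from above. A click stop every 0.524 rad (30 degrees): speed one at 0.524, two at 1.047, three at 1.571, where it ends. Turning takes about 0.1 N m; let go within 0.2 rad of a stop, the knob snaps home to it.
- fan_knob_grip (a point): On the knob's axis at the height to grip, 23 mm above the fan's top (knob top at 31 mm). The knob is an upright bar 42 long x 12 mm wide over a disc 44 mm across, 6 high; a white line marks the pointer end. The point turns with the knob: bar along its x, pointer to -x; fingers close along its y.
- jar_red: Paint jar with a red lid, 62 mm across, 78 mm high. Origin: centre of its underside. Leave it alone.
- jar_green: Paint jar with a green lid, 62 mm across, 78 mm high. Origin: centre of its underside. Leave it alone.
- brush_pail: Paint-spotted tin pail 104 mm across and 110 mm high, with brushes that stand up to 190 mm. Origin: centre of its underside. Leave it alone.
Not all that is in view belongs to the job. What is shaped like the panel but pink or white is not meant.

How it is judged:
By the outcome, as a careful person would: the job done as asked, in the order asked, and still so for the second after the job is handed in, with the robot touching nothing.
It also fails if it takes over 64 s, if anything falls off the work surface, if the arm or the gripper's body presses on something with over 40 N, if the wrist force passes 120 N, or if a joint passes its speed limit or range.

## Working session

There is one attempt and no reset: what is moved stays moved. The work goes in short steps, Python scripts to look and compute and a tool call to move; the robot and the scene stay as the last step left them, time stands still between calls to the robot, and variables do not carry over. Pictures are saved under pics/ and viewed, at most 10 in all, crops included, and the job is handed in when it is done.

Besides the shell and the picture viewer there is one more tool, called after "Call:" as name(argument=value, ...) on one line, values as JSON. jog_arm: Moves the arm, as the interface text tells. Its arguments: {"type":"object","properties":{"delta_pos":{"type":"array"},"turn":{"type":"array"},"grip":{"type":"array"}},"required":["delta_pos","turn","grip"]}

```bash
ls; mkdir -p pics
python3 - <<'E'
from rig import *
import cv2,pickle
d={n:capture(n) for n in("scene","top")}
pickle.dump(d,open('c0.pkl','wb'))
for n in d:
    cv2.imwrite(f'pics/{n}0.png',d[n]['color']); print(n,{k:v for k,v in d[n].items() if k!='color'})
s=read_state();print(s)
E
```

```text
pics
scene {'fovy': 44.527087489267736, 'cx': 315.0152833005132, 'cy': 197.08685434035644, 'camera_from_world': array([[-0.50419094,  0.86355582,  0.00792687,  0.31913618],
       [-0.70083372, -0.41451376,  0.580526  ,  0.24215611],
       [ 0.5046024 ,  0.28714053,  0.81420313, -1.72746635],
       [ 0.        ,  0.        ,  0.        ,  1.        ]])}
top {'fovy': 44.214189467598146, 'cx': 317.7850469570109, 'cy': 189.99539582534626, 'camera_from_world': array([[-2.24222389e-02, -9.99747311e-01,  1.59886329e-03,
        -4.47687175e-02],
       [ 9.86895875e-01, -2.18783360e-02,  1.59868288e-01,
        -5.42268088e-01],
       [-1.59792911e-01,  5.16251655e-03,  9.87137059e-01,
        -1.65858414e+00],
       [ 0.00000000e+00,  0.00000000e+00,  0.00000000e+00,
         1.00000000e+00]])}
{'time_s': 0.1, 'joint_positions': array([-7.60025041e+01,  3.02717593e+01,  8.21478295e+01, -5.46276498e-04,
        6.76876017e+01, -1.02277466e+01]), 'qvel': array([-0.0035194 , -0.07826878, -0.24664236, -0.01439751,  0.03690611,
        0.05593649]), 'tau': array([-8.35142437e-04, -4.40985775e+01, -1.77150249e+01,  6.34745951e-02,
        5.33614482e-02, -4.00755243e-05]), 'position': array([ 0.25631648, -0.56932563,  0.22169638]), 'tcp_rot': array([[ 9.11938015e-01,  4.10327727e-01, -4.61073178e-04],
       [ 4.10327858e-01, -9.11936270e-01,  1.81314151e-03],
       [ 3.23512881e-04, -1.84266384e-03, -9.99998250e-01]]), 'force': array([-0.58336517, -1.19076595, -0.80718643]), 'moment': array([-0.03143679, -0.02618472,  0.00833114]), 'grasp_force': 0.0, 'opening': 1.0013371514035772}
```

View pics/scene0.png

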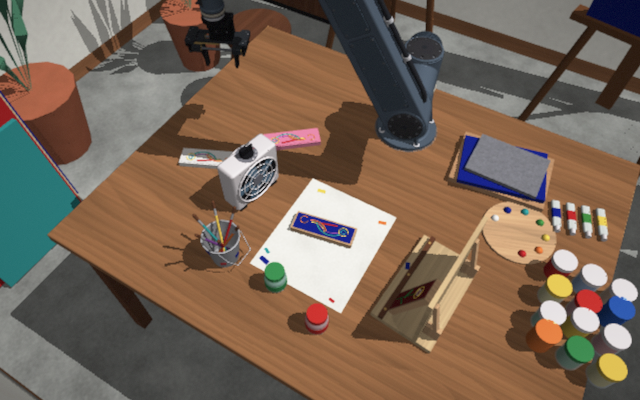

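View pics/top0.png

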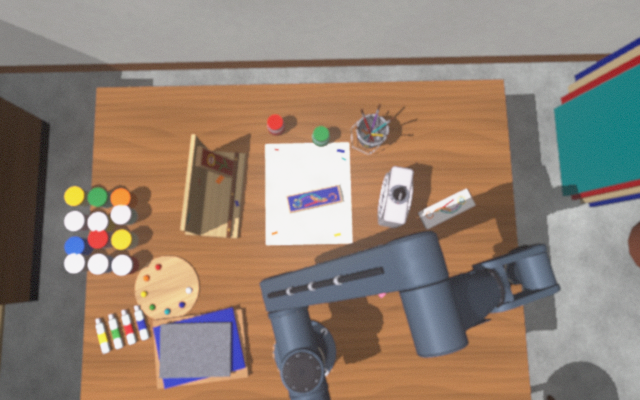

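The scene view shows the blue bird panel on white paper (scene 322,228; top 315,199), the fan (249,170; 396,194) and the stand with the red panel (425,290; 213,190). Panel-shaped candidates in the scene view are blue (322,228), white (205,157) and pink (295,137). Only the blue one has the orange and teal bird, so it is the one meant. I'll confirm it in an enlarged crop.

```bash
cat > h.py <<'E'
import numpy as np,cv2,pickle
def f(c): return 200/np.tan(np.radians(c['fovy']/2))
def ray(c,u,v):
    T=c['camera_from_world'];R=T[:3,:3];k=f(c)
    d=np.array([(u-c['cx'])/k,-(v-c['cy'])/k,-1.])
    return -R.T@T[:3,3],R.T@d
def onz(c,u,v,z):
    o,d=ray(c,u,v);return o+d*(z-o[2])/d[2]
def proj(c,p):
    T=c['camera_from_world'];q=T[:3,:3]@np.asarray(p)+T[:3,3];k=f(c)
    return np.array([c['cx']+k*q[0]/-q[2],c['cy']-k*q[1]/-q[2]])
def tri(c1,p1,c2,p2):
    A=[];b=[]
    for c,p in((c1,p1),(c2,p2)):
        o,d=ray(c,*p);d/=np.linalg.norm(d);M=np.eye(3)-np.outer(d,d);A.append(M);b.append(M@o)
    return np.linalg.solve(sum(A),sum(b))
E
python3 - <<'E'
from h import *
d=pickle.load(open('c0.pkl','rb'))
t=d['top']['color'];s=d['scene']['color']
cv2.imwrite('pics/a.png',cv2.resize(t[120:255,175:425],None,fx=3.2,fy=3.2,interpolation=cv2.INTER_CUBIC))
cv2.imwrite('pics/b.png',cv2.resize(s[130:350,210:490],None,fx=2.7,fy=2.7,interpolation=cv2.INTER_CUBIC))
for n in d:
    c=d[n];h=cv2.cvtColor(c['color'],cv2.COLOR_BGR2HSV)
    roi={'scene':(200,255,280,365),'top':(180,217,280,350)}[n]
    m=(((h[...,1]>70)).astype(np.uint8)*255);k=np.zeros_like(m);k[roi[0]:roi[1],roi[2]:roi[3]]=m[roi[0]:roi[1],roi[2]:roi[3]]
    ct=max(cv2.findContours(k,0,1)[0],key=cv2.contourArea)
    # rectify on the top plane, then fit a rectangle
    P=np.array([onz(c,*p[0],.018)[:2] for p in ct],np.float32)*1000
    print(n,cv2.minAreaRect(P),cv2.minAreaRect(ct))
    b=((h[...,0]>100)&(h[...,0]<135)&(h[...,1]>120)).astype(np.uint8);k=np.zeros_like(b);k[roi[0]:roi[1],roi[2]:roi[3]]=b[roi[0]:roi[1],roi[2]:roi[3]]
    ct=max(cv2.findContours(k,0,1)[0],key=cv2.contourArea)
    P=np.array([onz(c,*p[0],.019)[:2] for p in ct],np.float32)*1000
    print(' blue',cv2.minAreaRect(P))
E
```

```text
scene ((519.55126953125, -39.77374267578125), (69.42695617675781, 191.07081604003906), 11.327357292175293) ((322.87615966796875, 228.91285705566406), (63.88701629638672, 20.21013641357422), 16.699243545532227)
 blue ((513.926025390625, -40.99773406982422), (50.32630157470703, 176.2945556640625), 11.030900955200195)
top ((516.0889282226562, -41.60731506347656), (49.637351989746094, 175.96853637695312), 10.975872039794922) ((313.57318115234375, 198.34146118164062), (14.038448333740234, 50.286983489990234), 77.90524291992188)
 blue ((534.54736328125, -81.91409301757812), (23.471113204956055, 82.7291030883789), 9.139155387878418)
```

View pics/a.png

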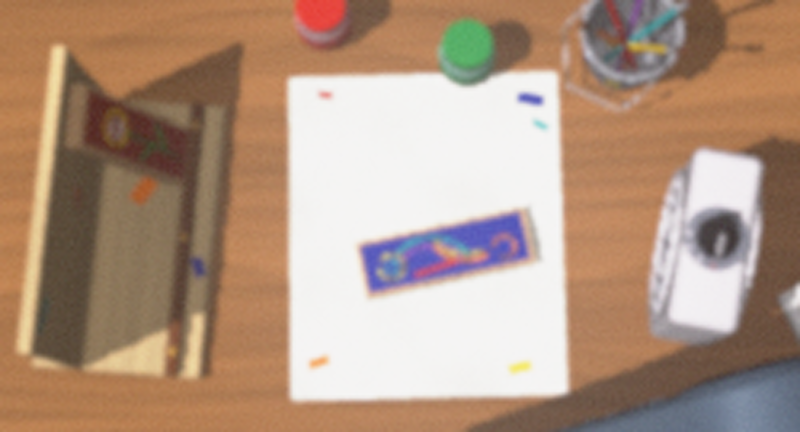

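View pics/b.png

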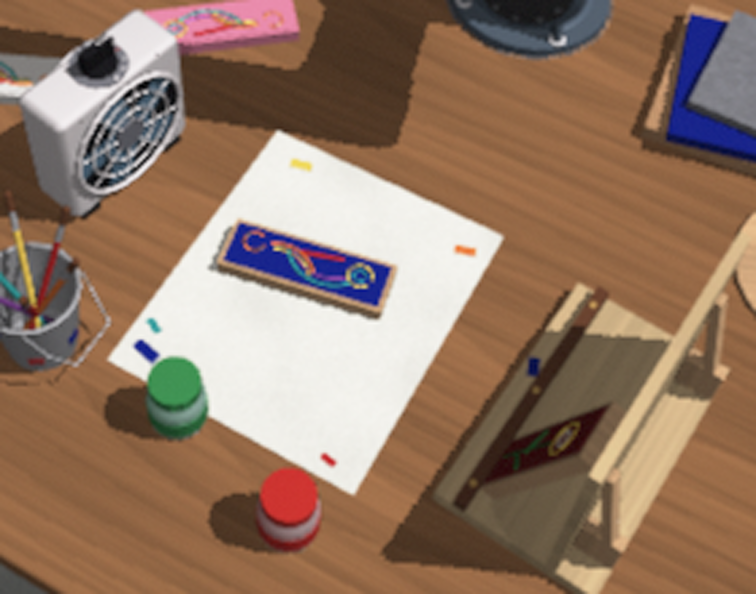

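The crop confirms the blue bird panel, on the paper at crop a (448,252). The stand's board top runs (57,45)–(22,355) and its base front edge (225,105)–(207,377). The knob is at (718,238), with its pointer line pointing down and left a little.

Run:
```python
from h import *
d=pickle.load(open('c0.pkl','rb'));t=d['top'];s=d['scene']
A=lambda x,y:(175+x/3.2-.5,120+y/3.2-.5)
B=lambda x,y:(210+x/2.7-.5,130+y/2.7-.5)
np.set_printoptions(precision=4,suppress=True)
for n,p,z in[('basefar',(225,105),.018),('basenear',(207,377),.018),('boardfar',(57,45),.233),('boardnear',(22,355),.233)]:
    print('top',n,onz(t,*A(*p),z))
for n,p,z in[('basefar',(435,497),.018),('basenear',(580,285),.018)]: print('scene',n,onz(s,*B(*p),z))
print('knob tri',tri(t,A(718,236),s,B(98,50)),onz(t,*A(718,236),.205),onz(s,*B(98,50),.211))
for p in[(700,150),(762,160),(735,335),(672,325)]: print('fan',onz(t,*A(*p),.18))
# strip: dark brown fit
for n,c,roi in(('top',t,(150,240,220,245)),('scene',s,(230,330,370,440))):
    h=cv2.cvtColor(c['color'],cv2.COLOR_BGR2HSV);y0,y1,x0,x1=roi
# white fan top mask
h=cv2.cvtColor(t['color'],cv2.COLOR_BGR2HSV);m=((h[...,1]<45)&(h[...,2]>195)).astype(np.uint8);k=np.zeros_like(m);k[160:230,376:416]=m[160:230,376:416]
ct=max(cv2.findContours(k,0,1)[0],key=cv2.contourArea)
P=np.array([onz(t,*p[0],.18)[:2] for p in ct],np.float32)*1000;print(cv2.minAreaRect(P))
cv2.imwrite('pics/knob.png',np.hstack([cv2.resize(t['color'][175:215,378:418],(400,400),interpolation=cv2.INTER_CUBIC),cv2.resize(s['color'][135:175,225:265],(400,400),interpolation=cv2.INTER_CUBIC)]))
```

```text
top basefar [0.6866 0.1992 0.018 ]
top basenear [0.3857 0.2183 0.018 ]
top boardfar [0.6977 0.3321 0.233 ]
top boardnear [0.3957 0.3596 0.233 ]
scene basefar [0.6856 0.203  0.018 ]
scene basenear [0.3848 0.2312 0.018 ]
knob tri [ 0.499  -0.3089  0.2063] [ 0.4991 -0.3089  0.205 ] [ 0.5023 -0.3063  0.211 ]
fan [ 0.5903 -0.2995  0.18  ]
fan [ 0.5787 -0.361   0.18  ]
fan [ 0.4042 -0.3251  0.18  ]
fan [ 0.4155 -0.2637  0.18  ]
((500.3874816894531, -302.2221374511719), (97.57146453857422, 176.46832275390625), 78.23863220214844)
```

View pics/knob.png

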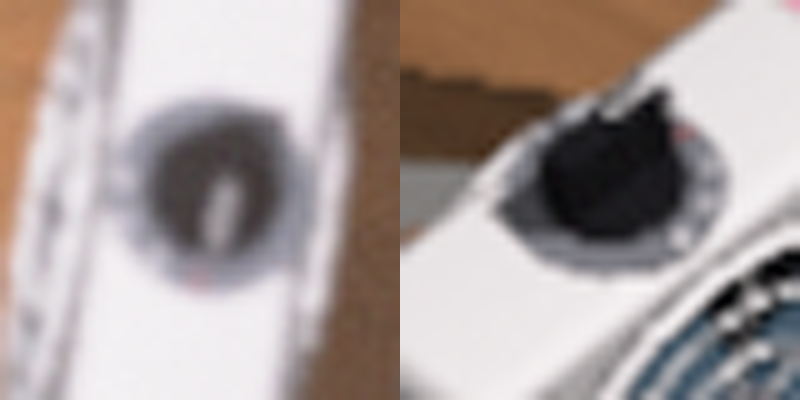

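Call:
jog_arm(delta_pos=[[2, 5, 5], [4, 10, 8], [6, 15, 8], [8, 20, 8], [10, 25, 8], [12.5, 31, 8], [15, 37, 6], [17.5, 43, 2], [20, 49, -3], [22.4, 55, -8], [24.5, 60.2, -12], [24.5, 60.2, -12]], turn=[0, 10, 20, 30, 40, 50, 60, 70, 76.8, 76.8, 76.8, 76.8], grip=[0, 0, 0, 0, 0, 0, 0, 0, 0, 0, 0, 0])

```text
time_s: 1.6
position: [0.5008, 0.0307, 0.1035]
tcp_rot: [[-0.191, 0.982, 0.0], [0.982, 0.191, -0.0], [-0.0, 0.0, -1.0]]
force: [0.9, 0.1, 0.1]
opening: 1.001
grasp_force: 0.0
```

Call:
jog_arm(delta_pos=[[0, 0.1, -3], [0, 0.1, -6], [0, 0.1, -8], [0, 0.1, -9], [0, 0.1, -9.6], [0, 0.1, -9.6]], turn=[0, 0, 0, 0, 0, 0], grip=[0, 0, 0, 0, 0, 0])

```text
time_s: 2.35
position: [0.5004, 0.03, 0.009]
tcp_rot: [[-0.191, 0.982, 0.0], [0.982, 0.191, -0.0], [-0.0, 0.0, -1.0]]
force: [0.6, -0.5, -0.9]
opening: 0.998
grasp_force: 0.0
```

Run:
```python
from rig import *
import cv2
s=capture("scene")
cv2.imwrite('pics/g1.png',cv2.resize(s['color'][140:280,260:430],(765,600)[0:2] if 0 else (728,600),interpolation=cv2.INTER_CUBIC))
st=read_state();print(st['position'],st['force'])
```

```text
[0.50060683 0.03003667 0.00926684] [ 0.11871829 -0.90856938 -0.34465254]
```

View pics/g1.png

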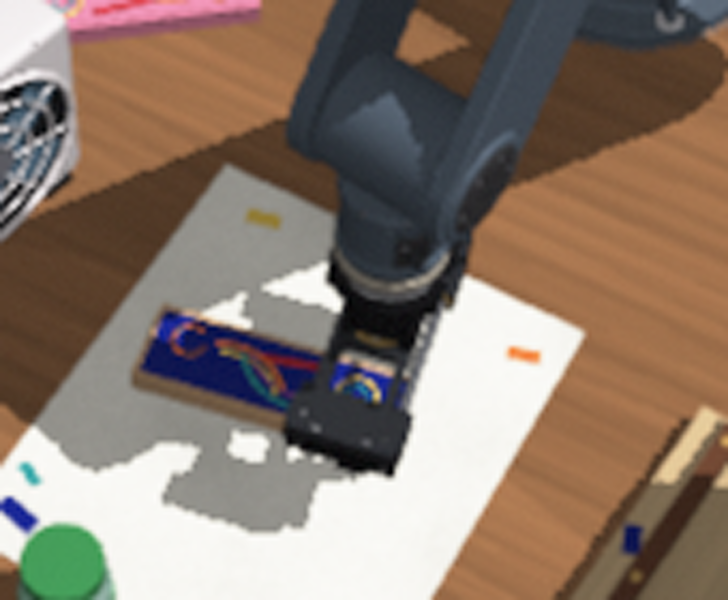

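The fingers straddle the panel's far end with the bare edges clear (crop 350,400). Closing now.

Call:
jog_arm(delta_pos=[[0, 0.2, -0.2], [0, 0.2, -0.2], [0, 0.2, -0.2], [0, 0.2, -0.2], [0, 0.2, -0.2], [0, 0.2, -0.2], [0, 0.2, -0.2], [0, 0.2, -0.2]], turn=[0, 0, 0, 0, 0, 0, 0, 0], grip=[0.4, 0.6, 0.8, 1, 1, 1, 1, 1])

```text
time_s: 3.4
position: [0.5006, 0.0322, 0.0071]
tcp_rot: [[-0.191, 0.982, 0.001], [0.982, 0.191, -0.0], [-0.0, 0.001, -1.0]]
force: [-0.2, 0.7, 5.2]
opening: 0.734
grasp_force: 30.0
```

Lift slowly and see whether the panel pivots in the pads.

Call:
jog_arm(delta_pos=[[0, 0, 1.5], [0, 0, 3.5], [0, 0, 6], [0, 0, 9], [0, 0, 12], [0, 0, 15], [0, 0, 18], [0, 0, 20], [0, 0, 22], [0, 0, 22], [0, 0, 22], [0, 0, 22]], turn=[0, 0, 0, 0, 0, 0, 0, 0, 0, 0, 0, 0], grip=[1, 1, 1, 1, 1, 1, 1, 1, 1, 1, 1, 1])

```text
time_s: 4.9
position: [0.4994, 0.0322, 0.2258]
tcp_rot: [[-0.191, 0.982, -0.003], [0.982, 0.191, 0.0], [0.001, -0.002, -1.0]]
force: [0.7, -0.4, -1.0]
opening: 0.73
grasp_force: 30.0
```

Run:
```python
from rig import *
import cv2
s=capture("scene")
cv2.imwrite('pics/g2.png',cv2.resize(s['color'][100:300,220:440],(660,600),interpolation=cv2.INTER_CUBIC))
```

```text
(no output)
```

View pics/g2.png

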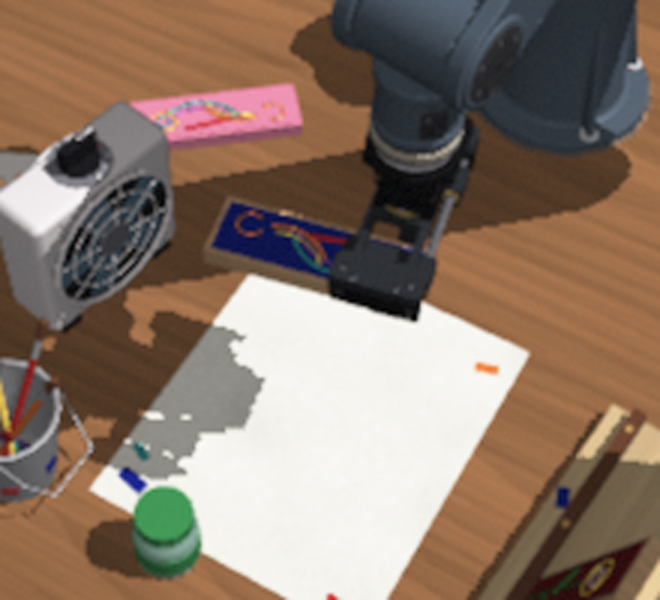

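The panel is still level and rigid in the pads. The arm can't tilt, so I'll tilt it by pressing its foot on the back board's front face and swinging the grip up around it. Then I'll turn it around and set it down. First I turn the foot towards the board.

Call:
jog_arm(delta_pos=[[0, 0, 1], [0, 0, 2], [0, 0, 2], [0, 0, 2], [0, 0, 2], [0, 0, 2], [0, 0, 2], [0, 0, 2], [-1, 2, 2], [-2, 4, 2], [-3, 6, 2], [-3, 6, 2]], turn=[9, 19, 29, 39, 49, 59, 69, 79, 89, 99, 109, 119], grip=[1, 1, 1, 1, 1, 1, 1, 1, 1, 1, 1, 1])

```text
time_s: 6.45
position: [0.4686, 0.0933, 0.246]
tcp_rot: [[-0.761, -0.649, -0.003], [-0.649, 0.761, 0.0], [0.002, 0.002, -1.0]]
force: [0.7, -0.4, -1.4]
opening: 0.732
grasp_force: 30.0
```

Call:
jog_arm(delta_pos=[[0, 0.5, 0], [-0.5, 1, 0], [-0.8, 2, -1], [-1, 3, -4], [-1.3, 4, -7], [-1.6, 5, -10], [-1.7, 6.2, -12.8], [-1.7, 6.2, -12.8], [-1.7, 6.2, -12.8]], turn=[10, 20, 30, 38, 44.8, 44.8, 44.8, 44.8, 44.8], grip=[1, 1, 1, 1, 1, 1, 1, 1, 1])

```text
time_s: 7.58
position: [0.4512, 0.1675, 0.118]
tcp_rot: [[-0.109, -0.994, 0.007], [-0.994, 0.109, -0.032], [0.031, -0.01, -0.999]]
force: [0.1, 0.1, -1.4]
opening: 0.732
grasp_force: 30.0
```

Run:
```python
from rig import *
import cv2
s=capture("scene")
cv2.imwrite('pics/g3.png',cv2.resize(s['color'][150:350,310:530],(660,600),interpolation=cv2.INTER_CUBIC))
print(read_state())
```

```text
{'time_s': 7.625, 'joint_positions': array([   8.22595456,   29.10499917,  107.86993459,   -2.70306904,
         42.86717076, -163.52212361]), 'qvel': array([-0.16209939, -0.58181994, -0.02821844,  0.15496195, -0.17337938,
        0.02860077]), 'tau': array([ 8.61670892e-02, -3.57194030e+01, -1.02765673e+01, -7.55249849e-02,
       -1.78742880e-02,  7.07654617e-04]), 'position': array([0.45154755, 0.16752969, 0.11844318]), 'tcp_rot': array([[-0.10938687, -0.99396813,  0.00786545],
       [-0.99353938,  0.10909216, -0.03127942],
       [ 0.03023268, -0.01123619, -0.99947973]]), 'force': array([-0.26854456,  0.13075061, -1.40259439]), 'moment': array([ 0.0467179 , -0.0022144 , -0.00857559]), 'grasp_force': 29.982734620571136, 'opening': 0.7314397310198744}
```

View pics/g3.png

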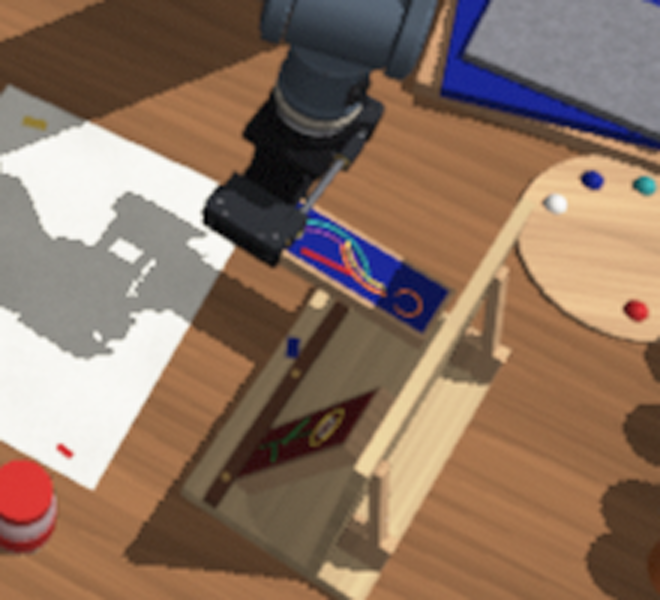

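The panel's foot faces the board (crop 430,310) with a gap of about 6 mm. Joint 6 is at its limit, so I'm turning back a little first.

Call:
jog_arm(delta_pos=[[-0.5, -0.5, 0.2], [-0.5, -0.5, 0.2], [-0.5, -0.5, 0.2]], turn=[-4, -5, -5], grip=[1, 1, 1])

```text
time_s: 8.0
position: [0.4465, 0.1626, 0.1204]
tcp_rot: [[-0.195, -0.981, 0.005], [-0.98, 0.195, -0.031], [0.03, -0.011, -0.999]]
force: [-0.0, 0.3, -1.5]
opening: 0.733
grasp_force: 30.0
```

```bash
cat > st.py <<'E'
from rig import *
import numpy as np
np.set_printoptions(precision=4,suppress=True)
s=read_state();R=s['tcp_rot']
print(s['time_s'],s['position'],'yaw',np.degrees(np.arctan2(R[1,0],R[0,0])),'down',R[:,2],'F',s['force'],'M',s['moment'],'j',s['joint_positions'],s['opening'])
E
python3 st.py
```

```text
8.0 [0.4465 0.1626 0.1204] yaw -101.25038745813357 down [ 0.0054 -0.0314 -0.9995] F [-0.034   0.3103 -1.5053] M [ 0.1187 -0.0237  0.0265] j [   7.7126   28.5798  108.5899   -2.6904   42.7943 -159.073 ] 0.733382225441917
```

Call:
jog_arm(delta_pos=[[0.05, 0.7, 0], [0.05, 1.0, 0], [0.05, 1.2, 0], [0.05, 1.4, 0], [0.05, 1.4, 0]], turn=[2, 2, 2, 2, 2], grip=[1, 1, 1, 1, 1])

```text
time_s: 8.62
position: [0.4461, 0.1768, 0.1196]
tcp_rot: [[-0.161, -0.987, 0.004], [-0.987, 0.16, -0.032], [0.031, -0.009, -0.999]]
force: [-0.3, 0.7, -1.0]
opening: 0.734
grasp_force: 30.0
```

```bash
python3 st.py
```

```text
8.625 [0.4461 0.1768 0.1196] yaw -99.24853667957976 down [ 0.0043 -0.0317 -0.9995] F [-0.2813  0.681  -0.9935] M [ 0.1064  0.0039 -0.0164] j [   9.4369   28.9595  107.8896   -2.6713   43.2389 -159.3751] 0.733928194167603
```

Call:
jog_arm(delta_pos=[[0, 0.3, 0], [0.05, 0.6, 0], [0.05, 0.8, 0], [0.05, 0.8, 0]], turn=[1, 2, 2, 2], grip=[1, 1, 1, 1])

```text
time_s: 9.12
position: [0.449, 0.1783, 0.1201]
tcp_rot: [[-0.123, -0.992, 0.008], [-0.992, 0.123, -0.043], [0.041, -0.013, -0.999]]
force: [5.1, -26.5, 0.7]
opening: 0.734
grasp_force: 30.1
```

```bash
python3 st.py
```

```text
9.125 [0.449  0.1783 0.1201] yaw -97.09214140922778 down [ 0.008  -0.0426 -0.9991] F [  5.1003 -26.5316   0.6628] M [-4.4546 -0.8628 -0.7294] j [   9.9807   29.105   107.3889   -3.6052   43.5349 -160.3281] 0.7343354334136216
```

Call:
jog_arm(delta_pos=[[0, 0.02, 0.8], [0, 0.02, 1.5], [0.02, 0.15, 2.95], [0.04, 0.4, 4.4], [0.08, 0.8, 5.85], [0.1, 1.3, 7.2], [0.18, 2.0, 8.55], [0.25, 2.7, 9.85], [0.3, 3.5, 11.0], [0.3, 3.5, 11.0]], turn=[0, 0, 0, 0, 0.5, 1, 1.5, 2, 2, 2], grip=[1, 1, 1, 1, 1, 1, 1, 1, 1, 1])

```text
time_s: 10.38
position: [0.45, 0.2202, 0.2304]
tcp_rot: [[-0.091, -0.996, 0.008], [-0.995, 0.09, -0.031], [0.03, -0.011, -0.999]]
force: [0.8, -0.9, -0.7]
opening: 0.729
grasp_force: 30.0
```

```bash
python3 st.py
python3 - <<'E'
from rig import *
import cv2,pickle
s=capture("scene");t=capture("top");pickle.dump({'scene':s,'top':t},open('c1.pkl','wb'))
cv2.imwrite('pics/g4.png',np.hstack([cv2.resize(x,(400,400),interpolation=cv2.INTER_CUBIC) for x in (s['color'][150:310,340:500],t['color'][115:245,165:295])])) if 0 else None
import numpy as np
cv2.imwrite('pics/g4.png',np.hstack([cv2.resize(x,(400,400),interpolation=cv2.INTER_CUBIC) for x in (s['color'][150:310,340:500],t['color'][115:275,165:325])]))
E
```

```text
10.375 [0.45   0.2202 0.2304] yaw -95.21040068020804 down [ 0.0081 -0.0311 -0.9995] F [ 0.8389 -0.8729 -0.6694] M [-0.228  -0.1037 -0.0328] j [  14.4193   20.2656   98.8063   -2.1092   60.939  -159.3549] 0.7289890352747568
```

View pics/g4.png

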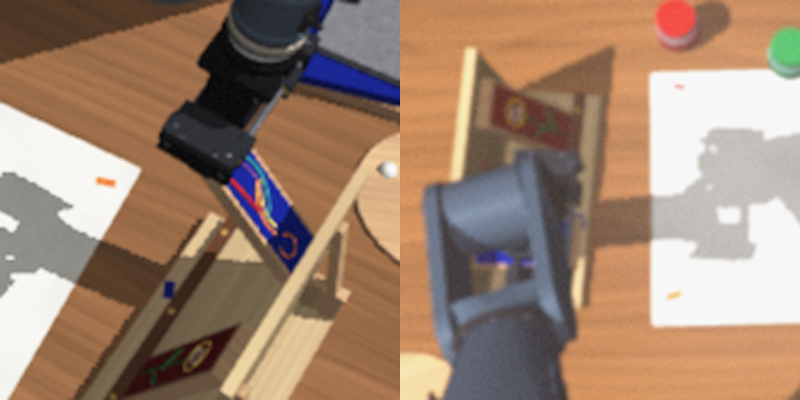

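Call:
jog_arm(delta_pos=[[0.05, 0.6, 0.4], [0.1, 1.2, 1.0], [0.17, 1.9, 1.6], [0.22, 2.5, 2.1], [0.27, 3.1, 2.5], [0.33, 3.7, 2.9], [0.38, 4.3, 3.3], [0.45, 4.9, 3.7], [0.5, 5.5, 4.1], [0.5, 5.5, 4.1]], turn=[0, 0, 0, 0, 0, 0, 0, 0, 0, 0], grip=[1, 1, 1, 1, 1, 1, 1, 1, 1, 1])

```text
time_s: 11.72
position: [0.4548, 0.2753, 0.2709]
tcp_rot: [[-0.091, -0.996, 0.007], [-0.995, 0.091, -0.031], [0.03, -0.01, -1.0]]
force: [-0.1, -0.9, -1.4]
opening: 0.734
grasp_force: 30.0
```

```bash
python3 st.py
```

```text
11.725 [0.4548 0.2753 0.2709] yaw -95.23540547130808 down [ 0.0071 -0.0307 -0.9995] F [-0.1048 -0.8812 -1.4478] M [-0.158  -0.0218 -0.0551] j [  20.1834   19.996    91.6561   -1.9244   68.584  -153.8832] 0.7337126173097848
```

The board trick works: the panel now tilts about 66°. I'm steepening it to about 73° so it fits between strip and board on the way in.

Call:
jog_arm(delta_pos=[[0.04, 0.5, 0.15], [0.08, 1.0, 0.35], [0.13, 1.5, 0.55], [0.18, 2.1, 0.75], [0.18, 2.1, 0.75]], turn=[0, 0, 0, 0, 0], grip=[1, 1, 1, 1, 1])

```text
time_s: 12.35
position: [0.4566, 0.2963, 0.2783]
tcp_rot: [[-0.091, -0.996, 0.007], [-0.995, 0.091, -0.031], [0.03, -0.01, -1.0]]
force: [-0.6, -1.7, -0.4]
opening: 0.732
grasp_force: 30.0
```

```bash
python3 st.py
```

```text
12.35 [0.4566 0.2963 0.2783] yaw -95.2362872099192 down [ 0.007  -0.0307 -0.9995] F [-0.5864 -1.6662 -0.4476] M [-0.2377  0.0161 -0.0463] j [  22.2312   20.6181   89.3411   -1.8917   70.3451 -151.8999] 0.7315973852731654
```

Call:
jog_arm(delta_pos=[[-0.2, -2, 1], [-0.2, -4, 3], [-0.2, -4, 4], [-0.2, -4, 4], [-0.2, -4, 4], [-0.2, -4, 4], [-0.2, -4, 4], [-0.2, -4, 4], [-0.2, -4, 4], [-0.2, -4, 4], [-0.2, -4, 4], [-0.2, -4, 4]], turn=[0, -6, -15, -25, -35, -45, -55, -65, -75, -85, -95, -105], grip=[1, 1, 1, 1, 1, 1, 1, 1, 1, 1, 1, 1])

```text
time_s: 13.85
position: [0.4545, 0.2548, 0.3188]
tcp_rot: [[-0.935, 0.352, -0.031], [0.352, 0.936, 0.003], [0.03, -0.008, -1.0]]
force: [0.3, -0.7, -0.6]
opening: 0.729
grasp_force: 30.0
```

Call:
jog_arm(delta_pos=[[0, 0, 0], [0, 0, 0], [0, 0, 0], [0, 0, 0], [0, 0, 0], [0.4, 2, 0], [0.9, 4, 0], [1.4, 5.8, 0], [1.4, 5.8, -3], [1.4, 5.8, -6], [1.4, 5.8, -7.8], [1.4, 5.8, -7.8]], turn=[-10, -20, -30, -40, -50, -60, -70, -75, -75, -75, -75, -75], grip=[1, 1, 1, 1, 1, 1, 1, 1, 1, 1, 1, 1])

```text
time_s: 15.35
position: [0.4677, 0.3125, 0.2393]
tcp_rot: [[0.093, 0.996, -0.009], [0.995, -0.092, 0.03], [0.029, -0.012, -0.999]]
force: [-0.3, 1.0, -1.5]
opening: 0.734
grasp_force: 30.0
```

```bash
python3 st.py
python3 - <<'E'
from rig import *
import cv2,pickle
s=capture("scene");pickle.dump({'scene':s},open('c2.pkl','wb'))
cv2.imwrite('pics/g5.png',cv2.resize(s['color'][150:330,340:520],(600,600),interpolation=cv2.INTER_CUBIC))
E
```

```text
15.35 [0.4677 0.3125 0.2393] yaw 84.67317080633411 down [-0.0094  0.0305 -0.9995] F [-0.261   1.035  -1.4575] M [-0.0247 -0.1267  0.0036] j [21.3592 24.0612 90.4785  2.0051 65.342  25.8409] 0.7339255233483222
```

View pics/g5.png

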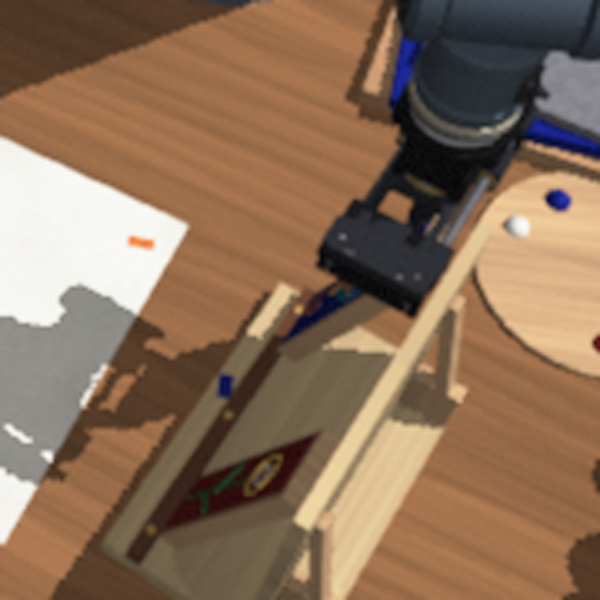

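The panel is picture side out and steep over the free part of the stand, with its foot at about crop (285,350). Working out the foot's place numerically.

Run:
```python
from h import *
c=pickle.load(open('c2.pkl','rb'))['scene']
np.set_printoptions(precision=4,suppress=True)
yaw=np.radians(-5.25);e=np.array([np.cos(yaw),np.sin(yaw),0]);g=np.array([-e[1],e[0],0]);O=np.array([.543,.304,0])
tcp=np.array([.4677,.3125,.2393]);p=tcp+[0,0,.0055]
print('pivot stand',(p-O)@e,(p-O)@g,p[2])
# foot seen: ray meets plane of panel's +x side
for u in((283,352),(285,345),(276,338)):
    o,d=ray(c,340+u[0]/3.333-.5,150+u[1]/3.333-.5)
    t=((p-o)@e+.032)/(d@e);q=o+d*t;print(u,'stand y,z',(q-O)@g,q[2],'angle',np.degrees(np.arctan2(p[2]-q[2],(p-q)@g)))
for th in(66,70,74,78):
    t=np.radians(th);u=np.cos(t)*g+np.sin(t)*np.array([0,0,1]);n=-np.sin(t)*g+np.cos(t)*np.array([0,0,1])
    b=p-.170*u-.0125*n+.032*e;f=b+.018*n
    print(th,[((proj(c,x)-[340,150]+.5)*3.333) for x in(b,f,f-.064*e)],(b-O)@g,(f-O)@g,b[2])
# strip ends as seen, check of O
for x in(-.15,.15): print('strip inner top',((proj(c,O+x*e-.055*g+[0,0,.032])-[340,150]+.5)*3.333),'board top front',((proj(c,O+x*e+.035*g+[0,0,.233])-[340,150]+.5)*3.333))
im=cv2.resize(c['color'][150:330,340:520],(600,600),interpolation=cv2.INTER_CUBIC)
h=cv2.cvtColor(im,cv2.COLOR_BGR2HSV);m=((h[...,0]>108)&(h[...,0]<130)&(h[...,1]>150)).astype(np.uint8);m[:260]=0;m[370:]=0;m[:,:240]=0;m[:,420:]=0
ct=max(cv2.findContours(m,0,1)[0],key=cv2.contourArea);print(cv2.approxPolyDP(ct,5,True)[:,0].tolist())
```

```text
pivot stand -0.07576187480501098 0.00157426999903043 0.24480000000000002
(283, 352) stand y,z -0.046339081773780245 0.09686100956258614 angle 72.05429376046253
(285, 345) stand y,z -0.046895857142550554 0.10794852448394865 angle 70.49684608247279
(276, 338) stand y,z -0.05559840574490859 0.11035915733978241 angle 66.96176035400555
66 [array([269.5013, 353.1642]), array([253.399, 338.504]), array([290.2308, 284.1786])] -0.05615164110332308 -0.07259545934088989 0.08441306416231037
70 [array([280.912 , 362.4374]), array([264.0402, 348.1658]), array([300.6266, 293.637 ])] -0.044822996606509416 -0.06173746378065578 0.08077700267482472
74 [array([292.7719, 371.403 ]), array([275.1841, 357.567 ]), array([311.5334, 302.8117])] -0.03326830929063042 -0.05057101981752014 0.07794004474277332
78 [array([305.0439, 380.031 ]), array([286.7951, 366.677 ]), array([322.9159, 311.6721])] -0.021543872430816152 -0.03915052924402468 0.07591601174003107
strip inner top [317.59   295.9558] board top front [478.6511 220.3036]
strip inner top [141.3406 561.704 ] board top front [292.2479 523.2072]
[[342, 303], [322, 297], [319, 310], [301, 318], [290, 335]]
```

Call:
jog_arm(delta_pos=[[0.05, 0.6, 0], [0.05, 0.6, -2], [0.05, 0.6, -4], [0.05, 0.6, -5], [0.05, 0.6, -5.4], [0.05, 0.6, -5.4]], turn=[0, 0, 0, 0, 0, 0], grip=[1, 1, 1, 1, 1, 1])

```text
time_s: 16.15
position: [0.4694, 0.3199, 0.1866]
tcp_rot: [[0.092, 0.996, -0.006], [0.995, -0.091, 0.032], [0.031, -0.009, -0.999]]
force: [0.3, -0.1, -1.9]
opening: 0.736
grasp_force: 30.0
```

Call:
jog_arm(delta_pos=[[0, 0, -0.2], [0, 0, -0.4], [0, 0, -0.4]], turn=[0, 0, 0], grip=[1, 1, 1])

```text
time_s: 16.52
position: [0.4689, 0.3196, 0.1822]
tcp_rot: [[0.092, 0.996, -0.007], [0.995, -0.092, 0.031], [0.03, -0.01, -0.999]]
force: [0.0, 0.1, -0.8]
opening: 0.729
grasp_force: 30.0
```

```bash
python3 st.py
```

```text
16.525 [0.4689 0.3196 0.1822] yaw 84.73318860302639 down [-0.0067  0.0311 -0.9995] F [ 0.0293  0.0741 -0.7619] M [-0.0447 -0.0978  0.0311] j [22.0121 28.474  93.3713  2.1236 57.8591 26.1454] 0.7289748564912122
```

Call:
jog_arm(delta_pos=[[0, 0, -0.2], [0, 0, -0.4], [0, 0, -0.5], [0, 0, -0.5]], turn=[0, 0, 0, 0], grip=[1, 1, 1, 1])

```text
time_s: 17.02
position: [0.4689, 0.3196, 0.177]
tcp_rot: [[0.092, 0.996, -0.007], [0.995, -0.092, 0.031], [0.03, -0.01, -0.999]]
force: [0.2, -0.1, -1.2]
opening: 0.727
grasp_force: 30.0
```

```bash
python3 st.py
```

```text
17.025 [0.4689 0.3196 0.177 ] yaw 84.72829766641244 down [-0.0069  0.0311 -0.9995] F [ 0.2083 -0.0753 -1.1851] M [-0.0281 -0.0914 -0.0133] j [22.0101 28.8764 93.639   2.1425 57.2015 26.1171] 0.7268135355945637
```

Call:
jog_arm(delta_pos=[[0, 0, -0.2], [0, 0, -0.3], [0, 0, -0.4], [0, 0, -0.4]], turn=[0, 0, 0, 0], grip=[1, 1, 1, 1])

```text
time_s: 17.52
position: [0.4694, 0.3209, 0.1749]
tcp_rot: [[0.092, 0.996, -0.005], [0.995, -0.092, 0.034], [0.033, -0.008, -0.999]]
force: [-3.2, 2.2, 8.0]
opening: 0.727
grasp_force: 30.0
```

```bash
python3 st.py
```

```text
17.525 [0.4694 0.3209 0.1749] yaw 84.70173685077201 down [-0.005   0.0338 -0.9994] F [-3.1598  2.1549  8.012 ] M [ 0.3497  0.4552 -0.0171] j [22.0528 29.0533 93.7349  2.2754 56.7688 26.1036] 0.7270221401346832
```

Call:
jog_arm(delta_pos=[[0, -0.2, 0.1], [0, -0.4, 0.1], [0, -0.6, 0.1], [0, -0.6, 0.1]], turn=[0, 0, 0, 0], grip=[1, 1, 1, 1])

```text
time_s: 18.02
position: [0.4691, 0.3157, 0.1761]
tcp_rot: [[0.093, 0.996, -0.005], [0.995, -0.093, 0.036], [0.035, -0.009, -0.999]]
force: [-1.9, 4.2, 8.3]
opening: 0.727
grasp_force: 30.0
```

```bash
python3 st.py
```

```text
18.025 [0.4691 0.3157 0.1761] yaw 84.64044199617446 down [-0.0053  0.0361 -0.9993] F [-1.9434  4.2442  8.337 ] M [ 1.0192  0.655  -0.0046] j [21.4941 28.7272 94.1479  2.4359 56.6734 25.5145] 0.7271206896140293
```

Call:
jog_arm(delta_pos=[[0, -0.15, 0], [0, -0.3, 0], [0, -0.3, 0]], turn=[0, 0, 0], grip=[1, 1, 1])

```text
time_s: 18.4
position: [0.4692, 0.3131, 0.1766]
tcp_rot: [[0.093, 0.996, -0.005], [0.995, -0.093, 0.037], [0.036, -0.008, -0.999]]
force: [-3.4, 3.2, 11.2]
opening: 0.733
grasp_force: 30.0
```

```bash
python3 st.py
```

```text
18.4 [0.4692 0.3131 0.1766] yaw 84.63775202332148 down [-0.005   0.0368 -0.9993] F [-3.442   3.2058 11.1778] M [ 1.1863  0.8209 -0.0265] j [21.2181 28.5848 94.3491  2.4767 56.5928 25.2165] 0.7329145618005976
```

Call:
jog_arm(delta_pos=[[0, 0.2, -0.15], [0.02, 0.4, -0.25], [0.04, 0.6, -0.35], [0.06, 0.8, -0.45], [0.06, 0.8, -0.45]], turn=[0, 0, 0, 0, 0], grip=[1, 1, 1, 1, 1])

```text
time_s: 19.02
position: [0.4703, 0.3209, 0.1743]
tcp_rot: [[0.092, 0.996, -0.003], [0.995, -0.092, 0.036], [0.036, -0.006, -0.999]]
force: [-5.5, 1.7, 23.1]
opening: 0.729
grasp_force: 30.1
```

```bash
python3 st.py
```

```text
19.025 [0.4703 0.3209 0.1743] yaw 84.69697001283123 down [-0.0031  0.0362 -0.9993] F [-5.5112  1.7061 23.1349] M [ 0.4234  1.3859 -0.0226] j [21.9771 29.0936 93.7738  2.3828 56.5442 25.97  ] 0.7291876015915085
```

Call:
jog_arm(delta_pos=[[0, 0.2, 0.05], [0.02, 0.35, 0], [0.04, 0.5, -0.05], [0.04, 0.5, -0.05]], turn=[0, 0, 0, 0], grip=[1, 1, 1, 1])

```text
time_s: 19.52
position: [0.4703, 0.3211, 0.1743]
tcp_rot: [[0.09, 0.996, -0.005], [0.996, -0.09, 0.027], [0.026, -0.007, -1.0]]
force: [-5.9, -11.0, 31.0]
opening: 0.731
grasp_force: 30.1
```

```bash
python3 st.py
```

```text
19.525 [0.4703 0.3211 0.1743] yaw 84.81087111040952 down [-0.0048  0.0267 -0.9996] F [ -5.9079 -11.012   31.0478] M [-1.777   1.4357 -0.0504] j [22.2535 29.2395 93.4625  1.814  56.9862 26.453 ] 0.7314380077161226
```

The foot is down (Fz 31 N) and the upper end is on the board (Fy −11 N). I'll ease off the load, open, and rise straight up.

Call:
jog_arm(delta_pos=[[0, -0.2, 0.15], [0, -0.3, 0.25], [0, -0.3, 0.25]], turn=[0, 0, 0], grip=[1, 1, 1])

```text
time_s: 19.9
position: [0.4703, 0.321, 0.1745]
tcp_rot: [[0.092, 0.996, -0.005], [0.995, -0.092, 0.032], [0.032, -0.008, -0.999]]
force: [-4.1, -1.6, 15.5]
opening: 0.727
grasp_force: 30.0
```

```bash
python3 st.py
```

```text
19.9 [0.4703 0.321  0.1745] yaw 84.72282945712679 down [-0.0049  0.0324 -0.9995] F [-4.1426 -1.6192 15.4982] M [-0.1866  0.7601 -0.0561] j [22.0717 29.1525 93.6096  2.1813 56.8182 26.1545] 0.726534633424181
```

Call:
jog_arm(delta_pos=[[0, 0, 0.15], [0, 0, 0.15], [0, 0, 0.15], [0, 0, 0.15], [0, 0, 0.15], [0, 0, 0.15], [0, 0, 0.15]], turn=[0, 0, 0, 0, 0, 0, 0], grip=[1, 0.22, 0.15, 0.1, 0, 0, 0])

```text
time_s: 20.78
position: [0.47, 0.3207, 0.1731]
tcp_rot: [[0.092, 0.996, -0.007], [0.995, -0.092, 0.031], [0.03, -0.009, -0.999]]
force: [0.6, 0.3, -0.5]
opening: 0.993
grasp_force: 0.0
```

```bash
python3 st.py
```

```text
20.775 [0.47   0.3207 0.1731] yaw 84.73321378122112 down [-0.0067  0.0311 -0.9995] F [ 0.5509  0.3119 -0.4727] M [-0.0433 -0.0423 -0.0055] j [22.0699 29.2812 93.6422  2.1485 56.7779 26.1559] 0.9934438581588436
```

Call:
jog_arm(delta_pos=[[0, 0, 2], [0, 0, 5], [0, 0, 9], [0, 0, 13], [0, -3, 16], [0, -8, 16], [0.5, -14, 16], [0.5, -20, 16], [1, -26, 16], [1, -32, 16], [1.5, -38, 16], [1.5, -38, 16]], turn=[0, 0, 0, 0, -10, -20, -30, -40, -50, -60, -70, -80], grip=[0, 0, 0, 0, 0, 0, 0, 0, 0, 0, 0, 0])

```text
time_s: 22.28
position: [0.4855, -0.0638, 0.3332]
tcp_rot: [[0.997, 0.07, 0.031], [0.07, -0.997, 0.01], [0.031, -0.008, -0.999]]
force: [-0.6, 0.5, -0.1]
opening: 0.999
grasp_force: 0.0
```

Call:
jog_arm(delta_pos=[[0.5, -6, 0], [0.8, -12, 0], [1, -18, 0], [1.3, -25.1, 0], [1.3, -25.1, -3], [1.3, -25.1, -6], [1.3, -25.1, -8], [1.3, -25.1, -8]], turn=[-10, -16.3, -16.3, -16.3, -16.3, -16.3, -16.3, -16.3], grip=[0, 0, 0, 0, 0, 0, 0, 0])

```text
time_s: 23.28
position: [0.4969, -0.3095, 0.2514]
tcp_rot: [[0.979, -0.201, 0.028], [-0.201, -0.98, 0.006], [0.027, -0.012, -1.0]]
force: [-0.7, -0.1, 0.6]
opening: 1.003
grasp_force: 0.0
```

```bash
python3 st.py
python3 - <<'E'
from rig import *
from h import *
np.set_printoptions(precision=4,suppress=True)
s=capture("scene");t=capture("top");pickle.dump({'scene':s,'top':t},open('c3.pkl','wb'))
h=cv2.cvtColor(t['color'],cv2.COLOR_BGR2HSV)
# red & blue pictures on the stand, top view
for n,m in(('blue',(h[...,0]>105)&(h[...,0]<140)&(h[...,1]>90)),('red',((h[...,0]>168)|(h[...,0]<8))&(h[...,1]>110)&(h[...,2]<130))):
    k=np.zeros(m.shape,np.uint8);k[135:245,180:235]=m[135:245,180:235]
    cs=sorted(cv2.findContours(k,0,1)[0],key=cv2.contourArea)[-2:]
    for c in cs: print(n,cv2.contourArea(c),cv2.minAreaRect(c),cv2.approxPolyDP(c,2,True)[:,0].tolist())
E
```

```text
23.275 [ 0.4969 -0.3095  0.2514] yaw -11.586615690757636 down [ 0.0284  0.0063 -0.9996] F [-0.6773 -0.0749  0.6398] M [0.0332 0.0128 0.0708] j [-43.5858  24.8256  86.9309   1.4976  67.3208  57.4254] 1.003377789563381
blue 5.0 ((200.5, 203.0), (2.0, 5.0), 90.0) [[198, 202], [203, 203]]
blue 8.0 ((218.55001831054688, 209.85000610351562), (7.905693531036377, 4.427188396453857), 18.43494987487793) [[215, 208], [218, 212], [223, 209]]
red 29.5 ((218.4000244140625, 158.6999969482422), (10.28591251373291, 5.366563320159912), 26.56505012512207) [[215, 154], [216, 159], [222, 163], [221, 157]]
red 52.5 ((205.06068420410156, 157.35548400878906), (6.158316612243652, 14.825576782226562), 8.746161460876465) [[205, 150], [202, 163], [207, 165], [205, 159], [209, 152]]
```

Run:
```python
from h import *
np.set_printoptions(precision=1,suppress=True)
a=pickle.load(open('c0.pkl','rb'));b=pickle.load(open('c3.pkl','rb'))
yaw=np.radians(-5.25);e=np.array([np.cos(yaw),np.sin(yaw),0]);g=np.array([-e[1],e[0],0]);z=np.array([0,0,1.])
for n,roi in(('top',(130,245,178,240)),('scene',(225,350,365,485))):
    d=cv2.absdiff(a[n]['color'],b[n]['color']).max(2);m=cv2.medianBlur(((d>28)*255).astype(np.uint8),3)
    k=np.zeros_like(m);y0,y1,x0,x1=roi;k[y0:y1,x0:x1]=m[y0:y1,x0:x1]
    cs=sorted(cv2.findContours(k,0,1)[0],key=cv2.contourArea)[-3:]
    for c in cs: print(n,cv2.contourArea(c),cv2.boundingRect(c),cv2.approxPolyDP(c,2,True)[:,0].tolist())
    for O in([.543,.304,0],[.543,.301,0]):
        t=np.radians(67.4);u=np.cos(t)*g+np.sin(t)*z;nn=-np.sin(t)*g+np.cos(t)*z
        B=np.array(O)+[0,0,.018]-.0384*g
        for lab,base in(('blue',-.0757+.0),('red',.09)):
            print('  exp',O[1],lab,[proj(b[n],B+(base+sx)*e+L*u+w*nn) for L in(0,.19) for sx in(-.032,.032) for w in(.018,)],'backtop',[proj(b[n],B+(base+sx)*e+.19*u) for sx in(-.032,.032)])
    for nm in('red',):
        for q in(a,b):
            h=cv2.cvtColor(q[n]['color'],cv2.COLOR_BGR2HSV);mm=(((h[...,0]>168)|(h[...,0]<8))&(h[...,1]>110)&(h[...,2]<130)).astype(np.uint8);kk=np.zeros_like(mm);kk[y0:y1,x0:x1]=mm[y0:y1,x0:x1]
            if n=='top':kk[185:]=0
            M=cv2.moments(kk);print('  red',M['m00'],M['m10']/M['m00'],M['m01']/M['m00'])
```

```text
top 501.0 (188, 197, 38, 27) [[190, 199], [189, 218], [194, 218], [195, 210], [200, 209], [196, 206], [201, 203], [204, 207], [204, 219], [224, 222], [224, 207], [207, 202], [200, 203], [194, 197]]
  exp 0.304 blue [array([227.1, 224.4]), array([228.9, 206.1]), array([193.5, 217.6]), array([195.7, 197.3])] backtop [array([188.8, 217.5]), array([191. , 197.2])]
  exp 0.304 red [array([231.8, 177.4]), array([233.5, 159.6]), array([199.2, 165.5]), array([201.4, 145.9])] backtop [array([194.5, 165.6]), array([196.7, 146. ])]
  exp 0.301 blue [array([228. , 224.4]), array([229.8, 206. ]), array([194.5, 217.6]), array([196.7, 197.3])] backtop [array([189.7, 217.5]), array([192. , 197.2])]
  exp 0.301 red [array([232.6, 177.4]), array([234.4, 159.6]), array([200.2, 165.5]), array([202.4, 145.8])] backtop [array([195.5, 165.6]), array([197.7, 146. ])]
  red 219.0 217.44292237442923 162.49771689497717
  red 215.0 216.66976744186047 162.06511627906977
scene 482.0 (423, 231, 48, 35) [[470, 233], [465, 231], [434, 249], [423, 264], [442, 254], [456, 255], [460, 251], [459, 243], [466, 242], [462, 238], [467, 238]]
  exp 0.304 blue [array([427.5, 249.8]), array([416.9, 265.8]), array([466.3, 230.6]), array([455.2, 248.4])] backtop [array([471.6, 235.3]), array([460.6, 253.2])]
  exp 0.304 red [array([398.9, 292.8]), array([387. , 310.9]), array([436.3, 278.5]), array([423.6, 298.8])] backtop [array([441.9, 283.5]), array([429.4, 303.9])]
  exp 0.301 blue [array([426.5, 249.3]), array([415.9, 265.3]), array([465.2, 230.1]), array([454.1, 247.8])] backtop [array([470.5, 234.7]), array([459.5, 252.6])]
  exp 0.301 red [array([397.9, 292.3]), array([386. , 310.3]), array([435.2, 278. ]), array([422.4, 298.2])] backtop [array([440.8, 282.9]), array([428.2, 303.3])]
  red 284.0 411.0387323943662 295.2957746478873
  red 322.0 414.29813664596276 290.46583850931677
```

Run:
```python
from h import *
np.set_printoptions(linewidth=220,precision=1,suppress=True)
a=pickle.load(open('c0.pkl','rb'));b=pickle.load(open('c3.pkl','rb'))
for r in(212,216):
    for n,q in(('before',a),('after',b)):
        print(r,n,'cols 214-243');print(q['top']['color'][r-1:r+2,214:244].mean(0).T.astype(int))
print('red row 161');print(a['top']['color'][160:163,214:246].mean(0).T.astype(int))
print(b['top']['color'][160:163,214:246].mean(0).T.astype(int))
```

```text
212 before cols 214-243
[[ 89  88  88  90  89  89  93  93  91  89  88  92  89  84  72  61  54  55  58  77  92  97  96  97  91  83  71  65  67  78]
 [118 115 114 117 116 117 120 121 118 117 116 118 116 108  93  78  67  67  73  98 117 126 125 124 117 106  91  84  91 110]
 [140 137 135 137 136 139 142 142 139 138 138 139 136 130 116 100  91  89  94 117 138 147 146 146 139 124 113 112 123 152]]
212 after cols 214-243
[[ 93  93  87  86  85  86  84  81  84  87  87  89  97  93  83  65  61  61  69  86 102 108 109 108 104  89  78  74  74  87]
 [ 84  75  59  57  55  59  61  59  60  61  66  89 115 120 106  84  73  73  85 108 130 141 141 140 134 115 101  94 102 123]
 [ 81  71  65  67  67  74  78  77  74  73  76 105 136 143 130 109 101  99 107 130 154 164 164 164 157 136 125 125 139 170]]
216 before cols 214-243
[[ 90  87  89  90  88  91  91  93  91  91  91  90  88  80  70  59  51  54  65  85  96  98 101 101  93  78  70  61  69  79]
 [117 116 115 117 116 120 119 121 119 117 117 115 113 106  88  73  65  67  82 109 124 127 131 130 120 100  89  83  96 113]
 [139 137 136 138 137 142 142 141 140 138 1
[... 573 characters left out ...]
56  54  61  76  91  96  98  94  93  81  71]
 [ 84  69  58  53  52  51  46  53  54  59  69  67  56  54  49  54  60  59  65  70  68  72  72  78  97 117 124 127 124 119 103  92]
 [108  90  82  79  82  86  85  89  88  82  79  78  84  89  87  92  93  94  96  97  95  95  96  98 118 138 147 148 145 138 123 114]]
[[ 56  48  50  48  49  52  51  49  49  55  57  56  54  55  57  56  61  63  68  65  66  66  67  69  87 107 110 111 112 106  94  81]
 [ 92  81  68  60  60  60  58  56  60  71  78  77  67  59  64  63  69  72  79  80  81  83  84  89 111 136 141 143 142 135 118 105]
 [120 104  94  91  95  98 100  99  97  95  88  90  96 102 104 104 107 108 113 111 109 110 109 113 133 158 166 167 165 159 139 129]]
```

The after-image shows the upper end on the board. The picture's foot edge is at column 224.8, though, and the strip starts at 228.2, so the foot sits about 9 mm short of the strip. The red panel shows no such gap. I'm going back to mend that before the fan.

Call:
jog_arm(delta_pos=[[0, 0, 4], [-0.2, 3, 8], [-0.4, 9, 8.2], [-0.6, 15, 8.2], [-0.8, 21, 8.2], [-1, 27, 8.2], [-1.3, 33, 8.2], [-1.6, 39, 8.2], [-2, 45, 8.2], [-2.3, 51, 8.2], [-2.5, 57, 8.2], [-2.7, 63, 8.2]], turn=[0, 5, 15, 25, 35, 45, 55, 65, 75, 85, 95, 96.3], grip=[0, 0, 0, 0, 0, 0, 0, 0, 0, 0, 0, 0])

```text
time_s: 24.88
position: [0.4713, 0.3221, 0.3372]
tcp_rot: [[0.09, 0.996, -0.003], [0.995, -0.089, 0.032], [0.032, -0.006, -0.999]]
force: [1.0, 0.4, 0.8]
opening: 0.997
grasp_force: 0.0
```

Call:
jog_arm(delta_pos=[[0, 0, 0], [0, 0, 0], [0, 0, 0]], turn=[0, 0, 0], grip=[0, 0, 0])

```text
time_s: 25.25
position: [0.4713, 0.3184, 0.3358]
tcp_rot: [[0.094, 0.996, -0.006], [0.995, -0.093, 0.031], [0.03, -0.009, -0.999]]
force: [0.1, -0.3, -0.1]
opening: 1.002
grasp_force: 0.0
```

```bash
python3 st.py
```

```text
25.25 [0.4713 0.3184 0.3358] yaw 84.62961815239476 down [-0.0057  0.0311 -0.9995] F [ 0.0758 -0.2948 -0.0997] M [ 0.0092 -0.0653  0.0056] j [21.8146 19.088  82.2315  1.8156 78.3285 26.8156] 1.0018266025303484
```

Call:
jog_arm(delta_pos=[[-0.1, 0.2, -5], [-0.1, 0.2, -10], [-0.1, 0.2, -14], [-0.1, 0.2, -16.2], [-0.1, 0.2, -16.2], [-0.1, 0.2, -16.2], [-0.1, 0.2, -16.2], [-0.1, 0.2, -16.2], [-0.1, 0.2, -16.2], [-0.1, 0.2, -16.2]], turn=[0, 0, 0, 0, 0, 0, 0, 0, 0, 0], grip=[0, 0, 0, 0, 0, 0, 0.5, 1, 1, 1])

```text
time_s: 26.5
position: [0.47, 0.3218, 0.1736]
tcp_rot: [[0.092, 0.996, -0.006], [0.995, -0.091, 0.031], [0.031, -0.009, -0.999]]
force: [-0.7, -0.3, 3.0]
opening: 0.731
grasp_force: 30.0
```

Call:
jog_arm(delta_pos=[[0, -0.3, 0.1], [0, -0.6, 0.1], [0, -0.9, 0.1], [0, -0.9, 0.1]], turn=[0, 0, 0, 0], grip=[1, 1, 1, 1])

```text
time_s: 27.0
position: [0.4699, 0.3122, 0.1739]
tcp_rot: [[0.092, 0.996, -0.007], [0.995, -0.092, 0.031], [0.03, -0.01, -1.0]]
force: [-0.6, -1.0, -0.7]
opening: 0.727
grasp_force: 30.0
```

```bash
python3 st.py
```

```text
27.0 [0.4699 0.3122 0.1739] yaw 84.71085768971602 down [-0.0072  0.0306 -0.9995] F [-0.6428 -1.0109 -0.6508] M [-0.048  -0.0356 -0.0461] j [21.2637 28.9036 94.2506  2.1375 56.6094 25.3716] 0.7266438039892132
```

Call:
jog_arm(delta_pos=[[0, -0.2, 0], [0, -0.4, 0], [0, -0.4, 0]], turn=[0, 0, 0], grip=[1, 1, 1])

```text
time_s: 27.38
position: [0.4699, 0.3091, 0.1744]
tcp_rot: [[0.092, 0.996, -0.007], [0.995, -0.092, 0.032], [0.032, -0.01, -0.999]]
force: [-1.5, 0.9, 0.4]
opening: 0.732
grasp_force: 30.0
```

```bash
python3 st.py
```

```text
27.375 [0.4699 0.3091 0.1744] yaw 84.69109476540049 down [-0.0067  0.0324 -0.9995] F [-1.4562  0.9313  0.393 ] M [ 0.612   0.2046 -0.0799] j [20.9147 28.7221 94.518   2.2473 56.4737 24.9782] 0.731613000567935
```

Call:
jog_arm(delta_pos=[[0, -0.2, 0], [0, -0.4, 0], [0, -0.4, 0]], turn=[0, 0, 0], grip=[1, 1, 1])

```text
time_s: 27.75
position: [0.4699, 0.3054, 0.1751]
tcp_rot: [[0.092, 0.996, -0.006], [0.995, -0.092, 0.033], [0.032, -0.009, -0.999]]
force: [-3.0, 3.3, 5.4]
opening: 0.729
grasp_force: 30.0
```

```bash
python3 st.py
```

```text
27.75 [0.4699 0.3054 0.1751] yaw 84.6908560496151 down [-0.0063  0.0331 -0.9994] F [-3.0008  3.3415  5.3751] M [ 0.9276  0.592  -0.0759] j [20.5326 28.5217 94.7885  2.2861 56.3824 24.5724] 0.7292374384630884
```

Call:
jog_arm(delta_pos=[[0, 0, 0], [0, 0, 0], [0, 0, 0], [0, 0, 0], [0, 0, 0], [0, 0, 0]], turn=[0, 0, 0, 0, 0, 0], grip=[0.22, 0.15, 0.1, 0, 0, 0])

```text
time_s: 28.5
position: [0.47, 0.3046, 0.1741]
tcp_rot: [[0.092, 0.996, -0.007], [0.995, -0.091, 0.031], [0.03, -0.01, -0.999]]
force: [-0.1, 0.2, -0.3]
opening: 0.995
grasp_force: 0.0
```

Call:
jog_arm(delta_pos=[[0, 0, 2], [0, 0, 5], [0, 0, 9], [0, 0, 13], [0, -3, 16], [0, -8, 16], [0.5, -14, 16], [0.5, -20, 16], [1, -26, 16], [1, -32, 16], [1.5, -38, 16], [1.5, -38, 16]], turn=[0, 0, 0, 0, -10, -20, -30, -40, -50, -60, -70, -80], grip=[0, 0, 0, 0, 0, 0, 0, 0, 0, 0, 0, 0])

```text
time_s: 30.0
position: [0.4855, -0.0799, 0.3342]
tcp_rot: [[0.997, 0.07, 0.031], [0.07, -0.997, 0.01], [0.031, -0.008, -0.999]]
force: [-0.8, 0.6, -0.2]
opening: 0.996
grasp_force: 0.0
```

```bash
python3 st.py
python3 - <<'E'
from rig import *
from h import *
np.set_printoptions(linewidth=220,precision=1,suppress=True)
s=capture("scene");t=capture("top");pickle.dump({'scene':s,'top':t},open('c4.pkl','wb'))
for r in(208,212,216,220):
    print(r,'cols 186-240');print(t['color'][r-1:r+2,186:241].mean(0).T.astype(int)[1:])
E
```

```text
30.0 [ 0.4855 -0.0799  0.3342] yaw 4.018902949797163 down [ 0.0306  0.01   -0.9995] F [-0.761   0.6049 -0.1725] M [0.0445 0.0585 0.0049] j [-23.1578  11.851   92.916    1.268   73.8513  62.4783] 0.9957357622185136
208 cols 186-240
[[204 150 106 103 117 127 131 128 121 105  79  61  63  66  71  77  83  87  85  73  62  61  60  64  71  83  88  88  86  73  66  63  58  60  60  63  64  64  66  71  72  77  85  81  79  79  83 102 130 143 145 144 142 130
  114]
 [233 180 127 124 145 162 166 162 154 131 100  78  77  77  80  81  87  94  97  88  82  81  79  83  98 111 108  90  76  68  72  73  71  71  72  74  75  78  78  84  85  94 107 107 108 107 109 125 152 168 170 169 166 154
  140]]
212 cols 186-240
[[180 124  97 107 121 129 132 128 116  91  69  61  68  79  81  84  82  86  78  66  59  58  58  57  61  71  88  96  96  91  82  71  62  64  61  63  65  68  66  67  63  70  79  81  79  79  90 117 137 148 149 148 142 124
  105]
 [215 149 115 124 148 163 167 162 146 114  86  75  82  91  85  84  85  92  89  78  72  72  70  70  83 106 128 131 117  95  78  72  72  73  75  78  84  87  86  82  76  86 101 10
[... 285 characters left out ...]
  104]
 [181 126 108 125 151 161 164 158 142 118  98  91  88  91  96  96  96  89  85  90  96 100 100  97  96  98 101 106 115 117 115 109 107  97  87  85  81  81  88  88  87  94 104 106 106 108 123 153 172 181 183 182 169 146
  133]]
220 cols 186-240
[[127  94  87  92  93  91  92  91  92  89  88  90  92  92  92 100 107 116 113 110 106 105 102  98  90  90  86  84  81  79  75  71  71  70  67  67  68  71  69  65  69  78  88  90  93  97 113 139 174 217 232 228 193 137
  104]
 [150 103  93 106 112 111 113 112 112 111 111 112 113 116 115 122 132 140 138 136 129 129 126 119 111 109 109 103  98  98  94  91  90  87  81  85  89  93  89  83  86 104 122 132 135 130 140 165 207 239 245 245 225 166
  137]]
```

The picture now runs right up to the strip at column 227–228 with no gap, same as the red panel, so the foot is snug. On to the fan knob.

Call:
jog_arm(delta_pos=[[0.4, -6, 0], [0.7, -12, 0], [1, -18, 0], [1.2, -23, 0], [1.2, -23, -4], [1.2, -23, -8], [1.2, -23, -11], [1.2, -23, -13], [1.2, -23, -14.4], [1.2, -23, -14.4]], turn=[-8, -15.6, -15.6, -15.6, -15.6, -15.6, -15.6, -15.6, -15.6, -15.6], grip=[0, 0, 0, 0, 0, 0, 0, 0, 0, 0])

```text
time_s: 31.35
position: [0.4968, -0.3044, 0.1893]
tcp_rot: [[0.982, -0.186, 0.03], [-0.186, -0.982, 0.005], [0.029, -0.011, -1.0]]
force: [-1.0, -0.3, 0.7]
opening: 1.001
grasp_force: 0.0
```

```bash
python3 st.py
```

```text
31.35 [ 0.4968 -0.3044  0.1893] yaw -10.740247584219203 down [ 0.0301  0.0051 -0.9995] F [-0.9741 -0.3495  0.6543] M [0.07   0.0575 0.0243] j [-43.2245  28.7662  91.3001   1.629   58.8887  56.678 ] 1.0010008775624388
```

Call:
jog_arm(delta_pos=[[0.1, -0.5, 0], [0.1, -0.5, 0], [0.1, -0.5, 0], [0.1, -0.5, 0], [0.1, -0.5, 0], [0.1, -0.5, 0], [0.1, -0.5, 0], [0.1, -0.5, 0], [0.1, -0.5, 0], [0.1, -0.5, 0]], turn=[-0.8, -0.8, -0.8, -0.8, -0.8, -0.8, -0.8, -0.8, -0.8, -0.8], grip=[0, 0.3, 0.5, 0.7, 0.8, 1, 1, 1, 1, 1])

```text
time_s: 32.6
position: [0.4979, -0.3106, 0.1901]
tcp_rot: [[0.979, -0.202, 0.032], [-0.202, -0.979, 0.003], [0.03, -0.009, -0.999]]
force: [-0.5, -0.4, -0.4]
opening: 0.134
grasp_force: 30.0
```

```bash
python3 st.py
```

```text
32.6 [ 0.4979 -0.3106  0.1901] yaw -11.671695299728821 down [ 0.0316  0.0025 -0.9995] F [-0.5192 -0.413  -0.437 ] M [-0.1727  0.1222 -0.013 ] j [-43.5785  28.9576  90.752    1.5782  59.0887  57.2888] 0.13387877333236067
```

Call:
jog_arm(delta_pos=[[0, 0, 0], [0, 0, 0], [0, 0, 0], [0, 0, 0], [0, 0, 0], [0, 0, 0], [0, 0, 0], [0, 0, 0], [0, 0, 0], [0, 0, 0], [0, 0, 0], [0, 0, 0]], turn=[-6, -12, -18, -24, -30, -36, -42, -48, -54, -60, -60, -60], grip=[1, 1, 1, 1, 1, 1, 1, 1, 1, 1, 1, 1])

```text
time_s: 34.1
position: [0.4998, -0.3085, 0.1901]
tcp_rot: [[0.314, -0.949, 0.022], [-0.949, -0.314, -0.023], [0.029, -0.014, -0.999]]
force: [5.3, 4.8, -0.5]
opening: 0.137
grasp_force: 30.0
```

```bash
python3 st.py
```

```text
34.1 [ 0.4998 -0.3085  0.1901] yaw -71.70568280931978 down [ 0.0222 -0.023  -0.9995] F [ 5.2701  4.8098 -0.5182] M [ 0.8386 -0.7114  0.0292] j [-42.5206  28.8733  90.9215  -0.1291  58.3763 119.2395] 0.13672955348782767
```

Call:
jog_arm(delta_pos=[[0, 0, 0], [0, 0, 0], [0, 0, 0], [0, 0, 0], [0, 0, 0], [0, 0, 2], [0, 0, 5], [0, 0, 9], [-4, -5, 12], [-8, -10, 12], [-12, -15, 12], [-14, -18, 12]], turn=[0, 0, 0, 0, 0, 0, 0, 0, 0, 0, 0, 0], grip=[0.8, 0.6, 0.3, 0, 0, 0, 0, 0, 0, 0, 0, 0])

```text
time_s: 35.6
position: [0.356, -0.4922, 0.3104]
tcp_rot: [[0.313, -0.95, 0.019], [-0.949, -0.313, -0.027], [0.031, -0.009, -0.999]]
force: [0.8, -0.7, -0.0]
opening: 1.002
grasp_force: 0.0
```

```bash
python3 st.py
python3 - <<'E'
from rig import *
from h import *
np.set_printoptions(linewidth=220,precision=1,suppress=True)
a=pickle.load(open('c0.pkl','rb'));b4=pickle.load(open('c4.pkl','rb'))
s=capture("scene");t=capture("top")
print('before');print(a['top']['color'][188:203,392:408].min(2));print('after');print(t['color'][188:203,392:408].min(2))
# anything moved: jars, pail, panels since the placing
for n,q in(('top',t),('scene',s)):
    for lab,ref in(('start',a),('placed',b4)):
        d=cv2.absdiff(q['color'],ref[n]['color']).max(2);m=cv2.medianBlur(((d>35)*255).astype(np.uint8),5)
        print(n,lab,[cv2.boundingRect(c) for c in cv2.findContours(m,0,1)[0] if cv2.contourArea(c)>25])
E
```

```text
35.6 [ 0.356  -0.4922  0.3104] yaw -71.75617592150736 down [ 0.0185 -0.0266 -0.9995] F [ 0.7819 -0.6727 -0.033 ] M [0.1866 0.0272 0.0086] j [-64.8073  23.1417  79.8388   0.3212  75.1875  96.8635] 1.0017666876782692
before
[[159 146 131 119 105  90  80  75  66  68  67  79  90 110 148 197]
 [149 133 113  91  76  69  66  67  65  63  65  68  81 100 134 172]
 [143 116  90  73  63  63  62  63  57  68  63  67  69  94 118 154]
 [135 108  79  66  64  65  61  68  69  68  57  60  69  91 118 142]
 [134  97  74  64  66  64  68  74  93  81  67  56  60  84 111 135]
 [125  90  72  65  64  65  69 101 121 110  78  59  60  80 108 129]
 [122  88  69  66  66  66  79 121 149 127  86  59  59  76 110 134]
 [130  94  67  63  61  64  86 132 149 123  81  59  62  84 118 138]
 [141 101  78  66  64  66 108 143 148 113  76  56  70  98 128 145]
 [148 121  93  74  62  69 110 147 141 105  67  63  83 116 137 145]
 [152 137 114  86  68  70 111 146 136  96  71  78 100 129 143 145]
 [164 163 146 109  88  85 106 133 117  92  85 106 123 143 152 148]
 [189 185 169 140 117 116 119 124 114 106 115 128 141 148 157 154]
 [210 1
[... 1595 characters left out ...]
), (0, 0, 640, 64)]
scene start [(421, 232, 46, 32), (288, 212, 69, 37), (63, 196, 19, 22), (280, 174, 18, 5), (152, 155, 69, 18), (357, 139, 16, 47), (277, 135, 57, 25), (255, 134, 13, 6), (174, 104, 68, 48), (191, 42, 38, 39), (419, 40, 8, 17), (433, 34, 8, 9), (229, 30, 21, 37), (185, 28, 14, 23), (339, 13, 53, 100), (226, 13, 12, 18), (193, 11, 14, 19), (364, 0, 83, 142)]
scene placed [(217, 212, 14, 8), (63, 207, 9, 11), (233, 204, 27, 25), (338, 180, 34, 6), (276, 172, 22, 11), (388, 140, 16, 7), (371, 139, 50, 40), (136, 117, 143, 104), (353, 103, 19, 10), (400, 89, 25, 10), (419, 40, 7, 15), (417, 0, 108, 142), (374, 0, 54, 101), (350, 0, 48, 30), (278, 0, 78, 160), (191, 0, 47, 81)]
```

The knob's pointer has swung 60° clockwise (100° to 160° in the top view). The jars, pail and red panel show no change, and the panel's foot reaches the strip. Handing in.

```bash
python3 -c "
from rig import *
print(hand_in())"
```

```text
the job is handed in; nothing more can be done
None
```

I leaned the blue bird panel on the stand, picture side out and gripped only by its bare edges, with its foot snug against the strip and its top on the back board. The fan is at speed two, the other things did not move in the camera images, and I handed the job in at about 36 s. The first setting left the foot about 9 mm short of the strip, so I re-gripped the panel and mended it before doing the fan.

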